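# Set the lamp caps into the curing nests in station order

## Robot

A 6-joint arm with a two-finger parallel gripper is mounted at the origin on the work surface; the furniture and walls round the work are solid. World frame = base frame: x ahead of the robot, y to its left, z up, the work surface at z = 0. Lengths are in m, angles in degrees, forces in N, time in s.
With the tool pointing down it reaches from about 0.3 to 0.75 m from the base axis. Payload 8.5 kg.
Tool frame: the origin (TCP) lies midway between the tips of the shut fingers; the grasp point (between the pads) lies 19 mm behind it; z points along the fingers, y is the line along which they close (so a half turn about z gives the same grasp; the last joint's range is limited). The gripper opens to 85 mm and grips with 20 to 120 N. Pads are 22 mm wide; open, the fingers measure 114 mm over their backs; the gripper's body (76 mm by 85 mm) begins 54 mm behind the grasp point. The pads swing forward as they close: fully open they stand 13 mm farther back than shut.
Start: joints at [-83.211, 21.807, 74.336, -0, 83.858, -12.336], TCP at [0.18, -0.52, 0.231] pointing down, gripper open.
Joint ranges: [-178.18, 178.18], [-50.72, 133.34], [12.68, 142.11], [-81.47, 261.47], [9.98, 163.14], [-165.26, 165.26]. Speed limits (degrees/s): [136.94, 136.94, 180, 180, 180, 180].

## Interface

Orientations are given as a 3x3 rotation matrix whose columns are the frame's x, y, z axes.
In Python, from rig import env, viewer, recognise, pinpoint gives the robot as it stands.
- The arm moves only by the tool move_arm, never from a script. Its argument "plan" is text: rows parted by semicolons, each of 7 numbers parted by spaces: the shift along the tool's x, y, z in m, then the turn, a rotation vector about the tool's x, y, z in rad, then the finger opening in m, from 0 to 0.0854. A call has 1 to 12 rows; each row shifts and turns the commanded pose from where the row before left it, along the tool's axes as they then stand; what a row does not reach is not made up. A row lasts 1/8 s, in which the tool goes at most 62.5 mm and 10.7 degrees, less where a joint would pass 70% of its speed; a pose out of reach is approached as far as the arm can. A call is refused whole if a number of a shift passes 0.0625 or a number of a turn 0.188, either way. A call with a gripper value outside its range is refused whole. The fingers move at their own pace and stop on an object; "grip_force" is the grip in N (left out, the last holds). Time passes only in rows, so rows that do not move let the fingers close. It gives the time, the measured TCP pose, the force, the opening and the grip force at its end, in the units of the state.
- env.observe(): the state, without advancing time (a new reading comes with each control period).
- viewer.get_image(name): name is "side" or "top" or "wrist"; returns (picture, depth): 384x512x3 uint8, red, green, blue; 384x512 float32, m along the optical axis (not along the pixel's ray), 0 where there is no reading.
- viewer.calibration(name): a dict with "fx", "fy", "cx", "cy" (pixels), "R" (3x3) and "t" (3): a world point X has camera coordinates R X + t. Camera axes: x right, y down, z forward; pixel columns grow to the right and rows downward; lengths in m; the calibration is good to about 2 mm. A picture is of the moment at which its call begins: read the wrist's pose just before it. calibration takes no time and is no camera call; for the wrist camera it gives the pose at the moment of the call.
- env.close_job(): hands the job in; it is judged then, once.
Trained networks look in the newest picture that a camera, given by its name, has taken for a name from the list of things; names that differ only in an ending like _2 or _b are one class to them, and where a whole thing is asked for, a point or a joint stands for the part that bears it (a point fixed in the world has none). Each returns a list of dicts, best first, with "conf" (0 to 1); they miss things now and then, are a little off and sometimes report something else, mostly with a low value. They report only what shows in the picture. A call takes as long as a camera call.
- recognise(camera, name): "extent" ([centre column, centre row, width, height] in pixels, round what is visible of it).
- pinpoint(camera, name): "pixel" ([column, row] in pixels: a listed point, or the origin of a listed thing).
The state is a dict: "time_s": time; "q": joint angles; "qvel": joint speeds; "joint_efforts": joint torques, N m; "position": TCP position; "tool_rot": TCP orientation; "ft_force": force on the tool from outside, world axes, zero at the start; "wrist_torque": the same for the moment, N m; "grip_width": finger opening in m; "gripper_force": force on a finger pad.
Only numpy, scipy, OpenCV 4.12 (cv2) and the standard library are available. Lean on these libraries where they do the work, as an engineer would, in place of code of your own. Each camera call takes 0.05 s, during which the arm holds its last target. There are 200 camera calls.

## Task

Pick out the three loose white lamp caps that stand apart on the bench (one upright blade each; the tight block of stock caps at the back stays) and set one upright in each of the three dark curing nests, foot down in the round opening and flange flat on the plate. Fill the nests in the order of their brass studs: one stud first, then two, then three. Leave the frames with black pins and the glue bottle where they stand.

Things in the scene. Friction and masses are not known exactly. Their poses are not given: they have to be found in the camera images.
- cap_a: one of three loose white lamp caps, alike and interchangeable, 66 x 66 x 79 mm, 38 g, standing upright apart from the fixed stock block. Origin: centre of its underside, z up. Foot 30 x 30 mm at z 0 to 12 mm, octagonal flange 66 mm across at z 12 to 18, central slotted blade at z 18 to 79, 8 mm thick along x, 17 mm wide along y (grip the blade from above)
- cap_b: one of three loose white lamp caps, alike and interchangeable, 66 x 66 x 79 mm, 38 g, standing upright apart from the fixed stock block. Origin: centre of its underside, z up. Foot 30 x 30 mm at z 0 to 12 mm, octagonal flange 66 mm across at z 12 to 18, central slotted blade at z 18 to 79, 8 mm thick along x, 17 mm wide along y (grip the blade from above)
- cap_c: one of three loose white lamp caps, alike and interchangeable, 66 x 66 x 79 mm, 38 g, standing upright apart from the fixed stock block. Origin: centre of its underside, z up. Foot 30 x 30 mm at z 0 to 12 mm, octagonal flange 66 mm across at z 12 to 18, central slotted blade at z 18 to 79, 8 mm thick along x, 17 mm wide along y (grip the blade from above)
- nest_1: dark steel nest with ONE brass stud: fixed plate 90 (x) x 120 (y) x 18 mm with a round opening, 58 mm wide, 15 mm deep. Origin: under the opening's centre, at bench level, z up. Plate y -46 to +74 mm; studs (14 mm wide, 3.5 high) in a row along x at y = +63. The cap's foot goes in the opening at any yaw, its flange rests on the plate, cap origin then 6 mm above nest origin
- nest_2: dark steel nest with TWO brass studs: fixed plate 90 (x) x 120 (y) x 18 mm with a round opening, 58 mm wide, 15 mm deep. Origin: under the opening's centre, at bench level, z up. Plate y -46 to +74 mm; studs (14 mm wide, 3.5 high) in a row along x at y = +63. The cap's foot goes in the opening at any yaw, its flange rests on the plate, cap origin then 6 mm above nest origin
- nest_3: dark steel nest with THREE brass studs: fixed plate 90 (x) x 120 (y) x 18 mm with a round opening, 58 mm wide, 15 mm deep. Origin: under the opening's centre, at bench level, z up. Plate y -46 to +74 mm; studs (14 mm wide, 3.5 high) in a row along x at y = +63. The cap's foot goes in the opening at any yaw, its flange rests on the plate, cap origin then 6 mm above nest origin
- frame_single: cream lamp frame, one 72 x 72 mm plate 8 mm thick with four thin black pins at the corners, 44 mm high over all; origin under its centre. Not wanted: leave it standing
- frame_double: cream lamp frame pair, two plates stacked 27 mm high (76 x 77 mm) with four thin black pins, 63 mm high over all; origin under its middle. Not wanted: leave it standing
- glue: small white glue bottle with a blue cap, 22 x 34 x 72 mm, standing; origin under its centre. Not wanted: leave it standing

How it is judged (in metres and radians):
On the way, in this order (a step that is already met when the one before it is completed fails the run):
1. a cap is seated and released in the one-stud nest (((horizontal distance between cap_a and nest_1 below 0.012 m and z of cap_a in the frame of nest_1 below 0.009 m and angle between cap_a's own z axis and vertical below 0.08 rad and linear speed of cap_a below 0.02 m/s and contact force between cap_a and the fingers below 0.05 N) or (horizontal distance between cap_b and nest_1 below 0.012 m and z of cap_b in the frame of nest_1 below 0.009 m and angle between cap_b's own z axis and vertical below 0.08 rad and linear speed of cap_b below 0.02 m/s and contact force between cap_b and the fingers below 0.05 N) or (horizontal distance between cap_c and nest_1 below 0.012 m and z of cap_c in the frame of nest_1 below 0.009 m and angle between cap_c's own z axis and vertical below 0.08 rad and linear speed of cap_c below 0.02 m/s and contact force between cap_c and the fingers below 0.05 N))), for 0.2 s.
2. then a cap is seated and released in the two-stud nest too (((horizontal distance between cap_a and nest_1 below 0.012 m and z of cap_a in the frame of nest_1 below 0.009 m and angle between cap_a's own z axis and vertical below 0.08 rad and linear speed of cap_a below 0.02 m/s and contact force between cap_a and the fingers below 0.05 N) or (horizontal distance between cap_b and nest_1 below 0.012 m and z of cap_b in the frame of nest_1 below 0.009 m and angle between cap_b's own z axis and vertical below 0.08 rad and linear speed of cap_b below 0.02 m/s and contact force between cap_b and the fingers below 0.05 N) or (horizontal distance between cap_c and nest_1 below 0.012 m and z of cap_c in the frame of nest_1 below 0.009 m and angle between cap_c's own z axis and vertical below 0.08 rad and linear speed of cap_c below 0.02 m/s and contact force between cap_c and the fingers below 0.05 N)) and ((horizontal distance between cap_a and nest_2 below 0.012 m and z of cap_a in the frame of nest_2 below 0.009 m and angle between cap_a's own z axis and vertical below 0.08 rad and linear speed of cap_a below 0.02 m/s and contact force between cap_a and the fingers below 0.05 N) or (horizontal distance between cap_b and nest_2 below 0.012 m and z of cap_b in the frame of nest_2 below 0.009 m and angle between cap_b's own z axis and vertical below 0.08 rad and linear speed of cap_b below 0.02 m/s and contact force between cap_b and the fingers below 0.05 N) or (horizontal distance between cap_c and nest_2 below 0.012 m and z of cap_c in the frame of nest_2 below 0.009 m and angle between cap_c's own z axis and vertical below 0.08 rad and linear speed of cap_c below 0.02 m/s and contact force between cap_c and the fingers below 0.05 N))), for 0.2 s.
3. then a cap is seated and released in the three-stud nest too (all of step 2 and ((horizontal distance between cap_a and nest_3 below 0.012 m and z of cap_a in the frame of nest_3 below 0.009 m and angle between cap_a's own z axis and vertical below 0.08 rad and linear speed of cap_a below 0.02 m/s and contact force between cap_a and the fingers below 0.05 N) or (horizontal distance between cap_b and nest_3 below 0.012 m and z of cap_b in the frame of nest_3 below 0.009 m and angle between cap_b's own z axis and vertical below 0.08 rad and linear speed of cap_b below 0.02 m/s and contact force between cap_b and the fingers below 0.05 N) or (horizontal distance between cap_c and nest_3 below 0.012 m and z of cap_c in the frame of nest_3 below 0.009 m and angle between cap_c's own z axis and vertical below 0.08 rad and linear speed of cap_c below 0.02 m/s and contact force between cap_c and the fingers below 0.05 N))), for 0.2 s.
At the end, for the whole second after the job is handed in: Each nest holds one cap, released and at rest: its axis within 12 mm of the opening's centre, its origin less than 9 mm above the nest's (6 mm when seated), upright within 0.08 rad (all of step 3); the robot touches nothing.
It fails at once if the single frame is shifted by more than 20 mm or tipped (distance of frame_single from where it was at the start of the episode above 0.02 m or angle between frame_single's own z axis and vertical above 0.3 rad).
It fails at once if the frame pair is shifted by more than 20 mm or tipped (distance of frame_double from where it was at the start of the episode above 0.02 m or angle between frame_double's own z axis and vertical above 0.3 rad).
It fails at once if the glue bottle is shifted by more than 20 mm or tipped (distance of glue from where it was at the start of the episode above 0.02 m or angle between glue's own z axis and vertical above 0.3 rad).
It also fails if it takes over 88 s, if anything falls off the work surface, if the arm or the gripper's body presses on something with over 40 N, if the wrist force passes 120 N, or if a joint passes its speed limit or range.

## Working session

There is one attempt and no reset: what is moved stays moved. The work goes in short steps, Python scripts to look and compute and a tool call to move; the robot and the scene stay as the last step left them, time stands still between calls to the robot, and variables do not carry over. Pictures are saved under pics/ and viewed, at most 14 in all, crops included, and the job is handed in when it is done.

Besides the shell and the picture viewer there is one more tool, called by a JSON object that holds its "name" and its "arguments", one argument or row to a line. move_arm: Moves the arm, as the interface text tells. Its arguments: {"type":"object","properties":{"plan":{"type":"string"},"grip_force":{"type":"number"}},"required":["plan"]}

```bash
mkdir -p pics; cat > h.py <<'E'
import numpy as np, cv2
from rig import env, viewer, recognise, pinpoint
def shot(n,f):
    p,d=viewer.get_image(n); cv2.imwrite(f'pics/{f}.png',p[:,:,::-1]); return p,d,viewer.calibration(n)
def atz(c,px,z):
    r=c['R'].T@np.array([(px[0]-c['cx'])/c['fx'],(px[1]-c['cy'])/c['fy'],1]); o=-c['R'].T@c['t']
    return o+r*(z-o[2])/r[2]
def cloud(d,c):
    v,u=np.mgrid[:d.shape[0],:d.shape[1]]
    P=np.stack([(u-c['cx'])/c['fx']*d,(v-c['cy'])/c['fy']*d,d],-1)
    return (P-c['t'])@c['R']
E
python3 - <<'E'
from h import *
np.set_printoptions(precision=4,suppress=True)
s=env.observe(); print(s['time_s'],s['tool_rot'],s['position'])
for n in('top','side'):
    p,d,c=shot(n,n+'0'); print(n,-c['R'].T@c['t'])
    if n=='top':
        np.savez('top0.npz',p=p,d=d,**c)
        for k in('cap_a','nest_1','frame_single','frame_double','glue'):
            for r in pinpoint(n,k): print(k,r['conf'],np.round(r['pixel']),atz(c,r['pixel'],0)[:2])
E
```

```text
0.0 [[ 0.9448  0.3277 -0.0002]
 [ 0.3277 -0.9448  0.0014]
 [ 0.0003 -0.0014 -1.    ]] [ 0.1802 -0.5194  0.2307]
top [ 0.3246 -0.0006  1.1361]
cap_a 0.88 [344. 186.] [ 0.5483 -0.2769]
cap_a 0.88 [214. 228.] [0.4363 0.0997]
cap_a 0.62 [232. 179.] [0.5763 0.0457]
nest_1 0.94 [160. 221.] [0.4585 0.2546]
nest_1 0.85 [183. 155.] [0.6506 0.1915]
nest_1 0.78 [108. 202.] [0.517  0.4057]
frame_single 0.78 [336. 228.] [ 0.4288 -0.2458]
frame_single 0.28 [232. 180.] [0.5737 0.0461]
frame_double 0.58 [299. 181.] [ 0.567  -0.1481]
glue 0.53 [381. 218.] [ 0.4532 -0.3768]
glue 0.45 [184. 155.] [0.6521 0.1865]
side [ 0.5995 -0.9747  0.5359]
```

View pics/top0.png

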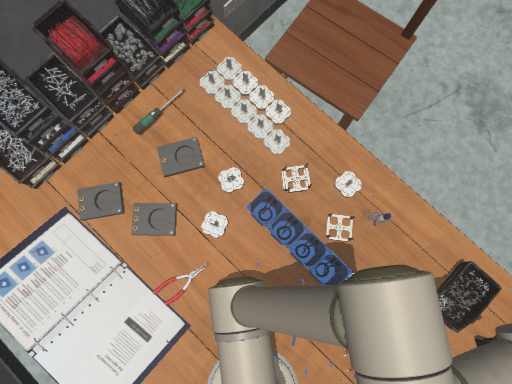

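View pics/side0.png

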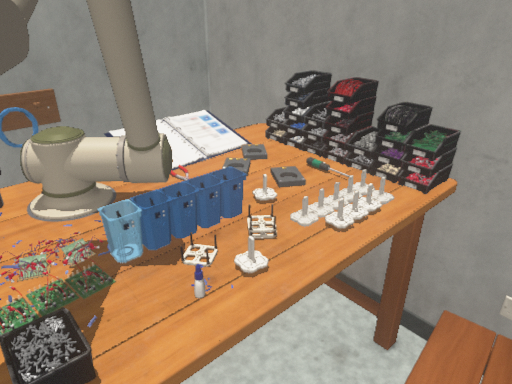

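The top view shows loose caps near (344,184), (214,224) and (231,180), nests near (182,156), (100,201) and (154,219), and a row of blue bins between the frames and the robot. Next I'll measure these more closely.

```bash
python3 - <<'E'
from h import *
np.set_printoptions(precision=4,suppress=True)
z=np.load('top0.npz'); c={k:z[k] for k in('fx','fy','cx','cy','R','t')}
W=cloud(z['d'],c)
p=z['p'][:,:,::-1]
a=cv2.resize(p[130:245,70:215],None,fx=5,fy=5,interpolation=cv2.INTER_CUBIC)
cv2.imwrite('pics/nests.png',a)
for n,(u,v) in dict(far=(344,183),near=(214,225),mid=(231,180)).items():
    B=W[v-25:v+25,u-25:u+25].reshape(-1,3)
    f=B[(B[:,2]>.008)&(B[:,2]<.03)]; b=B[(B[:,2]>.035)&(B[:,2]<.1)]
    print(n,'flange',(f.min(0)+f.max(0))[:2]/2,np.median(f[:,2]),'blade',len(b), np.median(b,0) if len(b) else '')
    if len(b)>3:
        t=b[b[:,2]>.065]; print(len(t),t.mean(0) if len(t) else ''); 
        r=cv2.minAreaRect(t[:,:2].astype(np.float32)*1000); print(r)
for n,(u,v) in dict(n1=(182,156),n2=(100,201),n3=(154,219)).items():
    B=W[v-28:v+28,u-28:u+28].reshape(-1,3); f=B[(B[:,2]>.012)&(B[:,2]<.03)]
    print(n,cv2.minAreaRect(f[:,:2].astype(np.float32)*1000),np.median(f[:,2]))
bl=W[185:285,245:355].reshape(-1,3); bl=bl[bl[:,2]>.05]; print('bins maxz',np.percentile(bl[:,2],[50,90,99]))
E
```

```text
far flange [ 0.552  -0.2844] 0.018881480242182374 blade 28 [ 0.5495 -0.2809  0.0749]
18 [ 0.551  -0.2834  0.0763]
((551.5028076171875, -284.2344970703125), (7.141284942626953, 13.683793067932129), 34.616031646728516)
near flange [0.4446 0.098 ] 0.018801409382438627 blade 26 [0.443  0.0954 0.0762]
20 [0.4438 0.0967 0.0771]
((444.2586975097656, 97.23442840576172), (15.407238006591797, 7.284052848815918), 63.21229553222656)
mid flange [0.5714 0.0491] 0.01881897510364563 blade 42 [0.5691 0.0463 0.0757]
30 [0.5472 0.0303 0.0782]
((531.96240234375, 20.11909294128418), (107.04235076904297, 15.229172706604004), 36.662906646728516)
n1 ((644.3778686523438, 196.6898193359375), (92.87808227539062, 120.23968505859375), 13.424978256225586) 0.01816569135103325
n2 ((503.94403076171875, 432.248046875), (115.64221954345703, 144.74359130859375), 8.961470603942871) 0.018056870762814356
n3 ((463.7447814941406, 268.4618835449219), (121.42882537841797, 88.65094757080078), 88.97856903076172) 0.018321222988606403
bins maxz [0.1147 0.1676 1.1361]
```

View pics/nests.png

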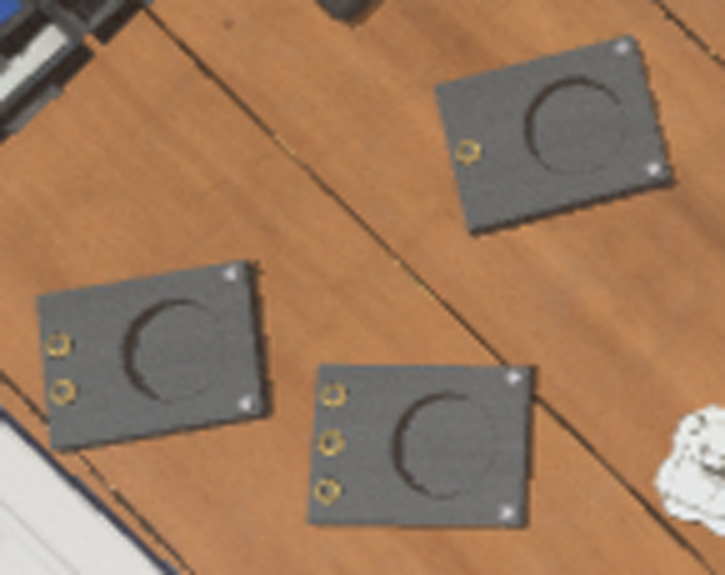

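```bash
cat >> h.py <<'E'
np.set_printoptions(precision=4,suppress=True)
def plan(x,y,z,th=None,n=None,start=None):
    "rows (tool shift, turn about z) to put the TCP at x,y,z with the closing line at angle th (deg)"
    s=env.observe(); R=np.array(s['tool_rot']); p=np.array(s['position']) if start is None else start
    a=np.degrees(np.arctan2(R[1,1],R[0,1])); d=0 if th is None else (th-a+90)%180-90
    D=np.array([x,y,z])-p
    n=n or int(max(np.ceil(np.abs(D).max()/.055),np.ceil(abs(d)/10),1))
    print('t',s['time_s'],'pos',p,'line',round(a,2),'turn',round(d,2),'w',s['grip_width'],'n',n)
    print(' first-frame shift/row',R.T@D/n,'turn z/row',-np.radians(d)/n)
    R2=R@cv2.Rodrigues(np.array([0,0,-np.radians(d)]))[0]
    print(' shift after turning, per row',R2.T@D/n, 'total',R2.T@D)
    tilt=np.cross(R[:,2],[0,0,-1]); print(' tilt fix (tool)',R.T@tilt)
E
python3 - <<'E'
from h import *
z=np.load('top0.npz'); c={k:z[k] for k in('fx','fy','cx','cy','R','t')}
W=cloud(z['d'],c)
for n,u,v,dx,dy,a in(('n1',185.4,155,644.4,196.7,13.4),('n2',105.2,200,None,0,0),('n3',159,219,463.7,268.5,-1)):
    print(n,atz(c,(u,v),.018)[:2], (dx-14*-np.sin(np.radians(a)),dy-14*np.cos(np.radians(a))) if dx else '')
B=W[155:205,206:256].reshape(-1,3); b=B[(np.hypot(B[:,0]-.5705,B[:,1]-.0485)<.02)&(B[:,2]>.065)&(B[:,2]<.09)]
print(len(b),b.mean(0),cv2.minAreaRect(b[:,:2].astype(np.float32)*1000))
f=W[175:225,77:128].reshape(-1,3); f=f[(f[:,2]>.015)&(f[:,2]<.022)]; h=np.median(f,0); f=f[np.hypot(*(f-h)[:,:2].T)<.08]; print('n2',len(f),cv2.minAreaRect(f[:,:2].astype(np.float32)*1000))
bl=W[185:270,245:330].reshape(-1,3); bl=bl[(bl[:,2]>.03)&(bl[:,2]<.15)&(bl[:,0]>.3)]; print('bins',bl[bl[:,0].argmax()],np.percentile(bl[:,2],[50,90,95]))
plan(.551,-.284,.19,34.6)
E
```

```text
n1 [0.6465 0.1806] (np.float64(647.6444706489182), np.float64(183.08113770506844))
n2 [0.5187 0.4069] 
n3 [0.4615 0.2527] (np.float64(463.45566630987804), np.float64(254.5021322678105))
21 [0.571  0.0494 0.0761] ((571.5726928710938, 49.40299987792969), (7.563468933105469, 14.574416160583496), 25.531387329101562)
n2 910 ((511.9060363769531, 426.5656433105469), (101.6325912475586, 131.37362670898438), 9.273486137390137)
bins [ 0.5489 -0.1094  0.0312] [0.1026 0.1219 0.1227]
t 0.35 pos [ 0.1802 -0.5195  0.2312] line -70.87 turn -74.53 w 0.08544110897144414 n 8
 first-frame shift/row [ 0.0534 -0.0126  0.0052] turn z/row 0.1625911368523471
 shift after turning, per row [ 0.0021 -0.0549  0.0052] total [ 0.0167 -0.439   0.0412]
 tilt fix (tool) [-0.0004 -0.0001 -0.    ]
```

{"name": "move_arm", "arguments": {
  "plan": "0 0 0 0 0 -0.1674 0.06;0 0 0 0 0 -0.1674 0.06;0 0 0 0 0 -0.1674 0.06;0 0 0 0 0 -0.1674 0.06;0 0 0 0 0 -0.1674 0.06;0 0 0 0 0 -0.1674 0.06;0 0 0 0 0 -0.1674 0.06;0 0 0 0 0 -0.1674 0.06;0 0 0 0 0 -0.1674 0.06;0 0 0 0 0 -0.1674 0.06;0 0 0 0 0 -0.1674 0.06",
  "grip_force": 30
}}

```text
time_s: 1.72
position: [0.1802, -0.5196, 0.2313]
tool_rot: [[-0.573, 0.82, 0.0], [0.82, 0.573, 0.0], [0.0, 0.0, -1.0]]
ft_force: [0.3, -0.3, 0.5]
grip_width: 0.0603
gripper_force: 0.0
```

{"name": "move_arm", "arguments": {
  "plan": "-0.002 0.055 0.005 0 0 0 0.06;-0.002 0.055 0.005 0 0 0 0.06;-0.002 0.055 0.005 0 0 0 0.06;-0.002 0.055 0.005 0 0 0 0.06;-0.002 0.055 0.005 0 0 0 0.06;-0.002 0.055 0.005 0 0 0 0.06;-0.002 0.055 0.005 0 0 0 0.06;-0.002 0.054 0.005 0 0 0 0.06;0 0 0 0 0 0 0.06;0 0 0 0 0 0 0.06"
}}

```text
time_s: 2.98
position: [0.5502, -0.2835, 0.1912]
tool_rot: [[-0.568, 0.823, -0.001], [0.823, 0.568, -0.0], [0.0, -0.0, -1.0]]
ft_force: [-0.2, 0.2, 0.2]
grip_width: 0.06
gripper_force: 0.0
```

```bash
python3 - <<'E'
from h import *
p,d,c=shot('wrist','w1'); W=cloud(d,c).reshape(-1,3)
np.savez('w1.npz',p=p,d=d,**c)
print(env.observe()['q'],-c['R'].T@c['t'])
b=W[(W[:,2]>.05)&(W[:,2]<.09)&(np.hypot(W[:,0]-.551,W[:,1]+.284)<.04)]; t=b[b[:,2]>.072]
print(len(b),len(t),b.mean(0)); 
if len(t)>5: print(cv2.minAreaRect(t[:,:2].astype(np.float32)*1000))
plan(.551,-.284,.036,None)
E
```

```text
[-38.2474  30.4008  66.5075  -0.0124  83.0953 -72.8274] [ 0.5059 -0.2207  0.3328]
220 162 [ 0.551  -0.2835  0.0727]
((552.769287109375, -285.85546875), (7.539585113525391, 15.761314392089844), 35.078819274902344)
t 3.025 pos [ 0.5499 -0.2839  0.1914] line 34.58 turn 0 w 0.06025677529094068 n 3
 first-frame shift/row [-0.0002  0.0003  0.0518] turn z/row -0.0
 shift after turning, per row [-0.0002  0.0003  0.0518] total [-0.0007  0.0009  0.1554]
 tilt fix (tool) [-0.0002  0.      0.    ]
```

View pics/w1.png

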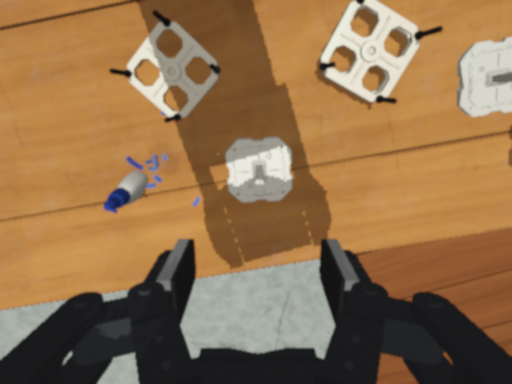

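The wrist view shows the cap at about (260,170), with its thin direction along the closing line. I'll descend and grip.

{"name": "move_arm", "arguments": {
  "plan": "-0.0024 0.0015 0.04 0 0 0 0.06;0 0 0.04 0 0 0 0.06;0 0 0.04 0 0 0 0.06;0 0 0.02 0 0 0 0.06;0 0 0.015 0 0 0 0.06;0 0 0 0 0 0 0.06;0 0 0 0 0 0 0;0 0 0 0 0 0 0;0 0 0 0 0 0 0;0 0 0 0 0 0 0;0 0 0 0 0 0 0;0 0 0 0 0 0 0",
  "grip_force": 30
}}

```text
time_s: 4.53
position: [0.5534, -0.2846, 0.037]
tool_rot: [[-0.568, 0.823, 0.001], [0.823, 0.568, -0.001], [-0.001, 0.0, -1.0]]
ft_force: [-1.6, 0.5, 5.4]
grip_width: 0.0073
gripper_force: 32.7
```

```bash
python3 - <<'E'
from h import *
plan(.5525,-.285,.2)
E
```

```text
t 4.525 pos [ 0.5534 -0.2846  0.037 ] line 34.63 turn 0 w 0.007273261185207842 n 3
 first-frame shift/row [ 0.     -0.0003 -0.0543] turn z/row -0.0
 shift after turning, per row [ 0.     -0.0003 -0.0543] total [ 0.     -0.0009 -0.163 ]
 tilt fix (tool) [0.0003 0.0011 0.    ]
```

{"name": "move_arm", "arguments": {
  "plan": "0 0 -0.02 0 0 0 0;0 0 -0.048 0 0 0 0;0 0 -0.048 0 0 0 0;0.0368 0.038 -0.048 0 0 0 0;0.0368 0.038 0 0 0 0 0;0.0368 0.038 0 0 0 0 0;0.0368 0.038 0 0 0 0 0;0.0368 0.038 0 0 0 0 0;0.0368 0.038 0 0 0 0 0;0.0368 0.038 0 0 0 0 0;0.0368 0.038 0 0 0 0 0;0.0364 0.0381 0 0 0 0 0"
}}

```text
time_s: 6.02
position: [0.6453, 0.1774, 0.194]
tool_rot: [[-0.568, 0.823, -0.001], [0.823, 0.568, -0.0], [0.0, -0.001, -1.0]]
ft_force: [0.6, -0.9, -0.1]
grip_width: 0.0075
gripper_force: 32.0
```

{"name": "move_arm", "arguments": {
  "plan": "0 0 0.02 0 0 0 0;0 0 0 0 0 0 0;0 0 0 0 0 0 0"
}}

```text
time_s: 6.4
position: [0.6455, 0.1751, 0.1749]
tool_rot: [[-0.568, 0.823, 0.0], [0.823, 0.568, 0.0], [-0.0, 0.0, -1.0]]
ft_force: [1.2, -0.4, 0.4]
grip_width: 0.0075
gripper_force: 32.0
```

```bash
python3 - <<'E'
from h import *
plan(.647,.182,.045)
p,d,c=shot('wrist','w2'); W=cloud(d,c).reshape(-1,3)
o=env.observe()
for r in pinpoint('wrist','nest_1'): print(r['conf'],r['pixel'],atz(c,r['pixel'],.0)[:2],recognise('wrist','nest_1')[0]['extent'])
f=W[(W[:,2]>.013)&(W[:,2]<.023)&(np.hypot(W[:,0]-.6444,W[:,1]-.1967)<.09)]
print(len(f),cv2.minAreaRect(f[:,:2].astype(np.float32)*1000))
b=W[(W[:,2]>.05)&(W[:,2]<.17)&(np.hypot(W[:,0]-.647,W[:,1]-.182)<.06)]; print(len(b),b.min(0),b.max(0))
p2,d2,c2=shot('top','t2')
E
```

```text
t 6.4 pos [0.6455 0.1751 0.1749] line 34.58 turn 0 w 0.007519167344956486 n 3
 first-frame shift/row [0.0016 0.0017 0.0433] turn z/row -0.0
 shift after turning, per row [0.0016 0.0017 0.0433] total [0.0049 0.0051 0.1299]
 tilt fix (tool) [0.0004 0.0002 0.    ]
0.72 [265.1, 164.8] [0.6501 0.1815] [273.6, 134.7, 134.4, 119.7]
6881 ((644.7705078125, 197.60577392578125), (90.26403045654297, 117.941162109375), 14.212665557861328)
8110 [0.607  0.1377 0.1479] [0.684 0.213 0.17 ]
```

View pics/w2.png

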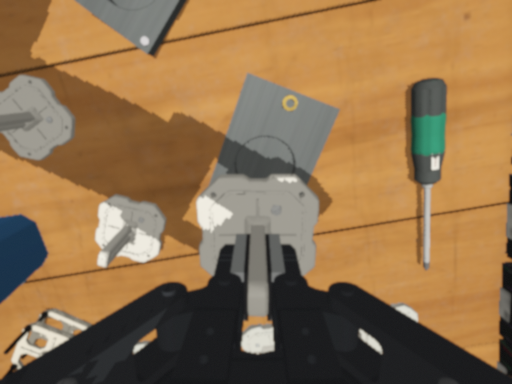

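The one-stud nest is confirmed at (265,155), with the held cap centred under the TCP. I'll shift, lower it and release.

{"name": "move_arm", "arguments": {
  "plan": "0.0055 0.0068 0 0 0 0 0;0 0 0.04 0 0 0 0;0 0 0.04 0 0 0 0;0 0 0.03 0 0 0 0;0 0 0.015 0 0 0 0;0 0 0.006 0 0 0 0;0 0 0 0 0 0 0;0 0 0 0 0 0 0"
}}

```text
time_s: 7.6
position: [0.6483, 0.1842, 0.0444]
tool_rot: [[-0.568, 0.823, 0.002], [0.823, 0.568, 0.0], [-0.001, 0.002, -1.0]]
ft_force: [-0.1, -0.2, -0.4]
grip_width: 0.0075
gripper_force: 32.0
```

```bash
python3 - <<'E'
from h import *
plan(.648,.1835,.043)
print(env.observe()['ft_force'])
E
```

```text
t 7.6 pos [0.6483 0.1842 0.0444] line 34.63 turn 0 w 0.007514259854925823 n 1
 first-frame shift/row [-0.0004 -0.0006  0.0014] turn z/row -0.0
 shift after turning, per row [-0.0004 -0.0006  0.0014] total [-0.0004 -0.0006  0.0014]
 tilt fix (tool) [ 0.0016  0.0009 -0.    ]
[-0.0959 -0.1624 -0.4357]
```

{"name": "move_arm", "arguments": {
  "plan": "0 0 0.001 0 0 0 0;0 0 0 0 0 0 0.05;0 0 0 0 0 0 0.05;0 0 0 0 0 0 0.05;0 0 0 0 0 0 0.05;0 0 -0.03 0 0 0 0.05;0 0 -0.06 0 0 0 0.05;0 0 -0.055 0 0 0 0.05;-0.0225 -0.0467 0 0 0 0 0.05;-0.0225 -0.0467 0 0 0 0 0.05;-0.0225 -0.0467 0 0 0 0.159 0.05;0 0 0 0 0 0 0.05"
}}

```text
time_s: 9.1
position: [0.5697, 0.0465, 0.1878]
tool_rot: [[-0.426, 0.905, -0.0], [0.905, 0.426, -0.0], [-0.0, -0.0, -1.0]]
ft_force: [1.1, -0.1, 0.5]
grip_width: 0.0498
gripper_force: 0.0
```

{"name": "move_arm", "arguments": {
  "plan": "0 0 0 0 0 0 0.05;0 0 0 0 0 0 0.05"
}}

```text
time_s: 9.35
position: [0.5713, 0.0497, 0.1872]
tool_rot: [[-0.432, 0.902, 0.0], [0.902, 0.432, 0.0], [0.0, 0.0, -1.0]]
ft_force: [-0.4, -0.7, -0.3]
grip_width: 0.0499
gripper_force: 0.0
```

```bash
cat >> h.py <<'E'
def cap(x,y,f):
    p,d,c=shot('wrist',f); W=cloud(d,c).reshape(-1,3)
    t=W[(W[:,2]>.072)&(W[:,2]<.09)&(np.hypot(W[:,0]-x,W[:,1]-y)<.025)]
    r=cv2.minAreaRect(t[:,:2].astype(np.float32)*1000); print(len(t),r); return np.array(r[0])/1000
E
python3 - <<'E'
from h import *
x,y=cap(.5715,.0494,'w3')
plan(x,y,.037)
p,d,c=shot('top','t3'); W=cloud(d,c)
for n,X in(('nest1',(.648,.184)),):
    q=W.reshape(-1,3); m=np.hypot(q[:,0]-X[0],q[:,1]-X[1])<.033; f=q[m]; g=f[(f[:,2]>.021)&(f[:,2]<.035)]
    print(n,m.sum(),len(g),(g.min(0)+g.max(0))/2,np.median(g[:,2]),f[f[:,2]<.12][:,2].max())
cv2.imwrite('pics/t3c.png',cv2.resize(p[120:260,70:270,::-1],None,fx=3.5,fy=3.5))
E
```

```text
168 ((572.1148681640625, 49.837669372558594), (7.658422470092773, 15.107038497924805), 19.400789260864258)
t 9.4 pos [0.5712 0.0498 0.1871] line 25.62 turn 0 w 0.05026886906663858 n 3
 first-frame shift/row [-0.0001  0.0003  0.05  ] turn z/row -0.0
 shift after turning, per row [-0.0001  0.0003  0.05  ] total [-0.0003  0.0009  0.1501]
 tilt fix (tool) [-0.     -0.0001 -0.    ]
nest1 47 43 [0.651  0.2095 0.0256] 0.025262202811126986 0.02920838864707488
```

View pics/t3c.png

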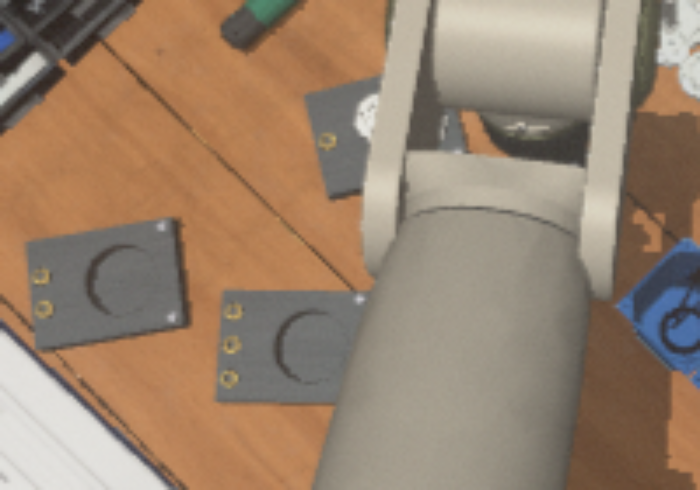

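View pics/w3.png

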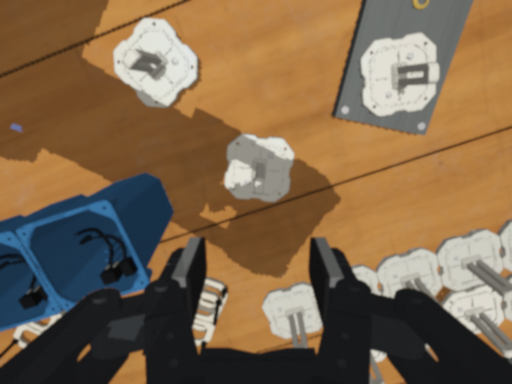

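Nest 1's cap sits flat at (400,75), with its flange at z 25 mm. The next cap, at (260,168), is yawed about 6° from the gripper, so I'll correct that and grip.

{"name": "move_arm", "arguments": {
  "plan": "-0.0003 0.0009 0.04 0 0 0.1 0.05;0 0 0.04 0 0 0 0.05;0 0 0.04 0 0 0 0.05;0 0 0.02 0 0 0 0.05;0 0 0.01 0 0 0 0.05;0 0 0 0 0 0 0.05;0 0 0 0 0 0 0;0 0 0 0 0 0 0;0 0 0 0 0 0 0;0 0 0 0 0 0 0;0 0 0 0 0 0 0;0 0 0 0 0 0 0"
}}

```text
time_s: 10.95
position: [0.5721, 0.049, 0.0379]
tool_rot: [[-0.339, 0.941, 0.001], [0.941, 0.339, -0.0], [-0.0, 0.001, -1.0]]
ft_force: [-0.8, 0.6, 6.1]
grip_width: 0.0075
gripper_force: 35.8
```

```bash
python3 - <<'E'
from h import *
z=np.load('top0.npz'); c={k:z[k] for k in('fx','fy','cx','cy','R','t')}
for n in('two',(155.0-50,200)),:pass
print(atz(c,(105,200),.018))
s=env.observe()['position']
plan(.515,.408,s[2],start=np.array(s))
E
```

```text
[0.5187 0.4075 0.018 ]
t 10.95 pos [0.5721 0.049  0.0379] line 19.79 turn 0 w 0.0075395431522417376 n 7
 first-frame shift/row [ 0.051   0.0097 -0.    ] turn z/row -0.0
 shift after turning, per row [ 0.051   0.0097 -0.    ] total [ 0.3572  0.0678 -0.0001]
 tilt fix (tool) [ 0.001   0.0005 -0.    ]
```

{"name": "move_arm", "arguments": {
  "plan": "0 0 -0.02 0 0 0 0;0 0 -0.048 0 0 0 0;0 0 -0.048 0 0 0 0;0.051 0.0097 -0.025 0 0 0 0;0.051 0.0097 0 0 0 0 0;0.051 0.0097 0 0 0 0 0;0.051 0.0097 0 0 0 0 0;0.051 0.0097 0 0 0 0 0;0.051 0.0097 0 0 0 0 0;0.051 0.0097 0 0 0 0 0;0 0 0 0 0 0 0;0 0 0 0 0 0 0"
}}

```text
time_s: 12.45
position: [0.5148, 0.4075, 0.1779]
tool_rot: [[-0.339, 0.941, -0.001], [0.941, 0.339, -0.001], [-0.0, -0.001, -1.0]]
ft_force: [0.8, -1.0, 0.5]
grip_width: 0.0073
gripper_force: 34.9
```

```bash
python3 - <<'E'
from h import *
p,d,c=shot('wrist','w4'); W=cloud(d,c).reshape(-1,3)
for r in pinpoint('wrist','nest_1'): print(r['conf'],r['pixel'],atz(c,r['pixel'],.0)[:2])
f=W[(W[:,2]>.014)&(W[:,2]<.022)&(np.hypot(W[:,0]-.515,W[:,1]-.422)<.085)]
(x,y),s,a=r=cv2.minAreaRect(f[:,:2].astype(np.float32)*1000); print(r); a=np.radians(a if s[0]<s[1] else a-90)
x,y=(x+14*np.sin(a))/1000,(y-14*np.cos(a))/1000; print('opening',x,y)
h=W[(W[:,2]>-.01)&(W[:,2]<.0125)&(np.hypot(W[:,0]-x,W[:,1]-y)<.036)]; print('hole',len(h),(h.min(0)+h.max(0))/2)
p2,d2,c2=shot('top','t4'); W2=cloud(d2,c2).reshape(-1,3)
f=W2[(W2[:,2]>.014)&(W2[:,2]<.022)&(np.hypot(W2[:,0]-.515,W2[:,1]-.422)<.075)]; print(cv2.minAreaRect(f[:,:2].astype(np.float32)*1000))
plan(x,y,.045)
E
```

```text
0.73 [169.4, 271.7] [0.4616 0.2571]
0.6 [266.8, 165.1] [0.5229 0.4116]
((510.5792236328125, 442.91900634765625), (112.03413391113281, 113.65348815917969), 19.654624938964844)
opening 0.5152881174818011 0.42973468540500026
hole 1482 [0.5204 0.416  0.0056]
((518.091796875, 422.03289794921875), (90.9894027709961, 118.79118347167969), 8.912156105041504)
t 12.6 pos [0.5153 0.4068 0.1784] line 19.7 turn 0 w 0.006877953779265434 n 3
 first-frame shift/row [0.0072 0.0026 0.0445] turn z/row -0.0
 shift after turning, per row [0.0072 0.0026 0.0445] total [0.0216 0.0078 0.1334]
 tilt fix (tool) [-0.0002  0.0001 -0.    ]
```

View pics/w4.png

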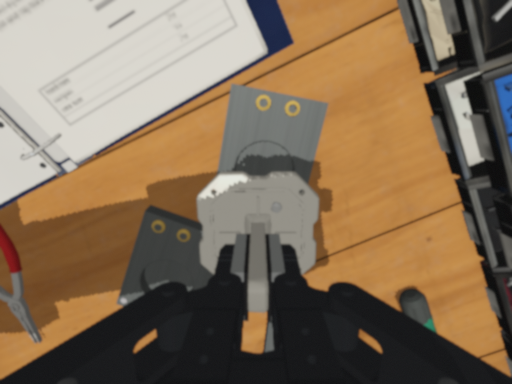

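The two-stud nest is confirmed at (265,150), with its opening at about (0.5205, 0.409). I'll shift, lower and release.

{"name": "move_arm", "arguments": {
  "plan": "0 0.0058 0 0 0 0 0;0 0 0.04 0 0 0 0;0 0 0.04 0 0 0 0;0 0 0.03 0 0 0 0;0 0 0.015 0 0 0 0;0 0 0.008 0 0 0 0;0 0 0.001 0 0 0 0;0 0 0 0 0 0 0;0 0 0 0 0 0 0"
}}

```text
time_s: 13.72
position: [0.5206, 0.4101, 0.0452]
tool_rot: [[-0.339, 0.941, 0.001], [0.941, 0.339, 0.001], [0.0, 0.001, -1.0]]
ft_force: [0.3, -0.7, 0.1]
grip_width: 0.0073
gripper_force: 34.9
```

```bash
python3 - <<'E'
from h import *
s=env.observe(); print(s['ft_force'],s['q']);
plan(.5205,.409,.0435)
plan(.4443,.0972,s['position'][2],-26.8)
E
```

```text
[ 0.2758 -0.6812  0.0916] [28.0159 42.4643 68.886   0.0028 68.5691  8.2242]
t 13.725 pos [0.5206 0.4101 0.0452] line 19.79 turn 0 w 0.00733420812358675 n 1
 first-frame shift/row [-0.001  -0.0004  0.0017] turn z/row -0.0
 shift after turning, per row [-0.001  -0.0004  0.0017] total [-0.001  -0.0004  0.0017]
 tilt fix (tool) [ 0.0014 -0.0002 -0.    ]
t 13.725 pos [0.5206 0.4101 0.0452] line 19.79 turn -46.59 w 0.00733420812358675 n 6
 first-frame shift/row [-0.0448 -0.0296 -0.0001] turn z/row 0.13552666835060234
 shift after turning, per row [-0.0523  0.0122 -0.0001] total [-0.3137  0.073  -0.0003]
 tilt fix (tool) [ 0.0014 -0.0002 -0.    ]
```

{"name": "move_arm", "arguments": {
  "plan": "0 0 0.0015 0 0 0 0;0 0 0 0 0 0 0;0 0 0 0 0 0 0.05;0 0 0 0 0 0 0.05;0 0 0 0 0 0 0.05;0 0 0 0 0 0 0.05;0 0 -0.03 0 0 0 0.05;0 0 -0.06 0 0 0 0.05;0 0 -0.055 0 0 0 0.05;0 0 0 0 0 0.1626 0.05;0 0 0 0 0 0.1626 0.05;0 0 0 0 0 0.1626 0.05"
}}

```text
time_s: 15.22
position: [0.5202, 0.4098, 0.1878]
tool_rot: [[0.147, 0.989, -0.0], [0.989, -0.147, -0.0], [-0.0, -0.0, -1.0]]
ft_force: [0.3, -0.3, -0.6]
grip_width: 0.0502
gripper_force: 0.0
```

{"name": "move_arm", "arguments": {
  "plan": "0 0 0 0 0 0.1626 0.05;0 0 0 0 0 0.1626 0.05;-0.0523 0.0122 0 0 0 0 0.05;-0.0523 0.0122 0 0 0 0 0.05;-0.0523 0.0122 0 0 0 0 0.05;-0.0523 0.0122 0 0 0 0 0.05;-0.0523 0.0122 0 0 0 0 0.05;-0.0523 0.0122 0 0 0 0 0.05;0 0 0 0 0 0 0.05;0 0 0 0 0 0 0.05"
}}

```text
time_s: 16.48
position: [0.4444, 0.0971, 0.188]
tool_rot: [[0.451, 0.892, 0.001], [0.892, -0.451, 0.0], [0.001, 0.0, -1.0]]
ft_force: [1.0, -0.1, -0.6]
grip_width: 0.0503
gripper_force: 0.0
```

```bash
python3 - <<'E'
from h import *
x,y=cap(.4443,.0972,'w5')
plan(x,y,.037)
p,d,c=shot('top','t5'); q=cloud(d,c).reshape(-1,3)
m=np.hypot(q[:,0]-.5205,q[:,1]-.409)<.04; f=q[m]; g=f[(f[:,2]>.0215)&(f[:,2]<.035)]
print('nest2',len(g),(g.min(0)+g.max(0))/2,np.median(g[:,2]),f[:,2].max())
a=cv2.resize(p[120:260,70:270,::-1],None,fx=3,fy=3); b=cv2.resize(cv2.imread('pics/w5.png'),(600,450))
cv2.imwrite('pics/t5c.png',cv2.resize(np.vstack([a,b]),None,fx=.68,fy=.68))
E
```

```text
160 ((444.7157897949219, 98.15100860595703), (14.262152671813965, 7.444498062133789), 63.70155334472656)
t 16.525 pos [0.4445 0.0975 0.1879] line -26.75 turn 0 w 0.05035935756520607 n 3
 first-frame shift/row [ 0.0002 -0.      0.0503] turn z/row -0.0
 shift after turning, per row [ 0.0002 -0.      0.0503] total [ 0.0007 -0.0001  0.1509]
 tilt fix (tool) [ 0.0003 -0.0004 -0.    ]
nest2 413 [0.5192 0.4076 0.0282] 0.02504413575430844 0.08904138522929107
```

View pics/t5c.png

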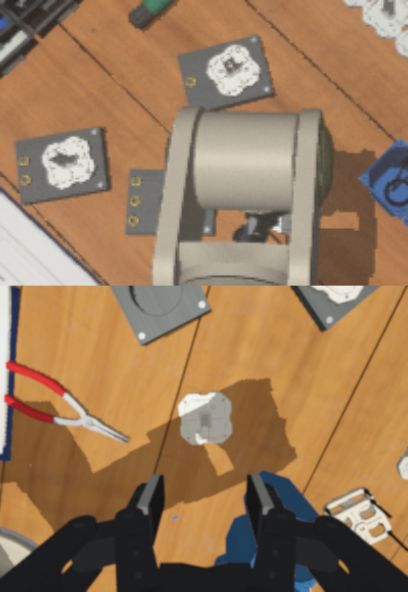

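Both placed caps sit flat; nest 2's flange is at z 25 mm and within about 2 mm of centre. The third cap is lined up below the gripper.

{"name": "move_arm", "arguments": {
  "plan": "0.0007 0 0.04 0 0 0 0.05;0 0 0.04 0 0 0 0.05;0 0 0.04 0 0 0 0.05;0 0 0.02 0 0 0 0.05;0 0 0.011 0 0 0 0.05;0 0 0 0 0 0 0.05;0 0 0 0 0 0 0;0 0 0 0 0 0 0;0 0 0 0 0 0 0;0 0 0 0 0 0 0;0 0 0 0 0 0 0;0 0 0 0 0 0 0"
}}

```text
time_s: 18.08
position: [0.4449, 0.0974, 0.0375]
tool_rot: [[0.451, 0.893, 0.001], [0.893, -0.451, 0.0], [0.001, 0.001, -1.0]]
ft_force: [-0.8, 0.6, 6.6]
grip_width: 0.0075
gripper_force: 33.4
```

```bash
python3 - <<'E'
from h import *
s=env.observe()['position']
plan(.463,.254,s[2],n=3)
E
```

```text
t 18.075 pos [0.4449 0.0974 0.0375] line -26.79 turn 0 w 0.0074836255946326155 n 3
 first-frame shift/row [ 0.0493 -0.0181  0.    ] turn z/row -0.0
 shift after turning, per row [ 0.0493 -0.0181  0.    ] total [ 0.1479 -0.0544  0.    ]
 tilt fix (tool) [ 0.0012 -0.0006 -0.    ]
```

{"name": "move_arm", "arguments": {
  "plan": "0 0 -0.02 0 0 0 0;0 0 -0.048 0 0 0 0;0 0 -0.048 0 0 0 0;0 0 -0.025 0 0 0 0;0.0493 -0.0181 0 0 0 0 0;0.0493 -0.0181 0 0 0 0 0;0.0493 -0.0181 0 0 0 0 0;0 0 0 0 0 0 0;0 0 0 0 0 0 0"
}}

```text
time_s: 19.2
position: [0.4624, 0.2536, 0.1776]
tool_rot: [[0.45, 0.893, -0.001], [0.893, -0.45, -0.0], [-0.001, -0.0, -1.0]]
ft_force: [0.6, -0.3, -0.1]
grip_width: 0.0073
gripper_force: 32.5
```

```bash
python3 - <<'E'
from h import *
p,d,c=shot('wrist','w6'); W=cloud(d,c).reshape(-1,3)
for r in pinpoint('wrist','nest_1'): print(r['conf'],r['pixel'],atz(c,r['pixel'],.0)[:2])
p2,d2,c2=shot('top','t6'); W2=cloud(d2,c2).reshape(-1,3)
for Q in(W,W2):
    f=Q[(Q[:,2]>.014)&(Q[:,2]<.022)&(np.hypot(Q[:,0]-.4637,Q[:,1]-.2685)<.08)]; print(len(f),cv2.minAreaRect(f[:,:2].astype(np.float32)*1000))
plan(.463,.2545,.044)
E
```

```text
0.9 [257.7, 163.7] [0.4638 0.2555]
6582 ((463.55108642578125, 267.5596008300781), (119.89341735839844, 90.24785614013672), 88.30268859863281)
358 ((462.83538818359375, 236.57022094726562), (57.38810729980469, 88.32071685791016), 88.1667251586914)
t 19.35 pos [0.4628 0.2529 0.178 ] line -26.88 turn 0 w 0.007298856894184901 n 3
 first-frame shift/row [ 0.0005 -0.0002  0.0446] turn z/row -0.0
 shift after turning, per row [ 0.0005 -0.0002  0.0446] total [ 0.0016 -0.0005  0.1339]
 tilt fix (tool) [0.     0.0001 0.    ]
```

View pics/w6.png

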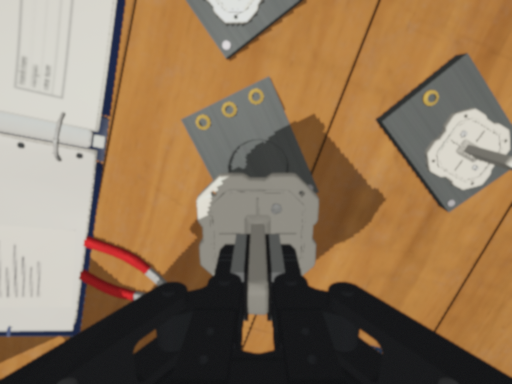

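The three-stud nest lies directly below at (258,160), with its opening at about (0.463, 0.254). I'll lower and release.

{"name": "move_arm", "arguments": {
  "plan": "0.001 0 0 0 0 0 0;0 0 0.04 0 0 0 0;0 0 0.04 0 0 0 0;0 0 0.03 0 0 0 0;0 0 0.015 0 0 0 0;0 0 0.008 0 0 0 0;0 0 0.001 0 0 0 0;0 0 0 0 0 0 0;0 0 0 0 0 0 0"
}}

```text
time_s: 20.48
position: [0.4635, 0.2549, 0.0445]
tool_rot: [[0.451, 0.893, 0.001], [0.893, -0.451, 0.0], [0.001, 0.001, -1.0]]
ft_force: [-0.2, -0.4, -0.4]
grip_width: 0.0074
gripper_force: 32.5
```

{"name": "move_arm", "arguments": {
  "plan": "0 0 0.001 0 0 0 0;0 0 0 0 0 0 0;0 0 0 0 0 0 0.05;0 0 0 0 0 0 0.05;0 0 0 0 0 0 0.05;0 0 0 0 0 0 0.05;0 0 -0.03 0 0 0 0.05;0 0 -0.06 0 0 0 0.05;0 0 -0.055 0 0 0 0.05;0 0 0 0 0 0 0.05;0 0 0 0 0 0 0.05"
}}

```text
time_s: 21.85
position: [0.4627, 0.2546, 0.1871]
tool_rot: [[0.451, 0.893, -0.001], [0.893, -0.451, -0.0], [-0.001, -0.001, -1.0]]
ft_force: [0.4, -0.6, -1.1]
grip_width: 0.0501
gripper_force: 0.0
```

```bash
python3 - <<'E'
from h import *
p,d,c=shot('wrist','w7'); W=cloud(d,c).reshape(-1,3); p2,d2,c2=shot('top','t7'); W2=cloud(d2,c2).reshape(-1,3)
for X in((.648,.1835),(.5205,.409),(.463,.254)):
  for Q in(W,W2):
    f=Q[np.hypot(Q[:,0]-X[0],Q[:,1]-X[1])<.042]; g=f[(f[:,2]>.0225)&(f[:,2]<.03)]
    if len(g)>20: print(X,len(g),((g.min(0)+g.max(0))/2)[:2],np.percentile(g[:,2],[5,50,95]))
print(env.observe()['position'],env.observe()['ft_force'])
E
```

```text
(0.648, 0.1835) 2233 [0.6468 0.1833] [0.0226 0.0231 0.0253]
(0.648, 0.1835) 341 [0.6468 0.1836] [0.0227 0.0253 0.0286]
(0.5205, 0.409) 697 [0.5099 0.3896] [0.0226 0.0232 0.0244]
(0.463, 0.254) 2647 [0.4627 0.2544] [0.0226 0.0233 0.0252]
(0.463, 0.254) 358 [0.4637 0.2489] [0.0229 0.025  0.0282]
[0.4625 0.2546 0.1864] [ 0.5478  0.3853 -0.4231]
```

View pics/w7.png

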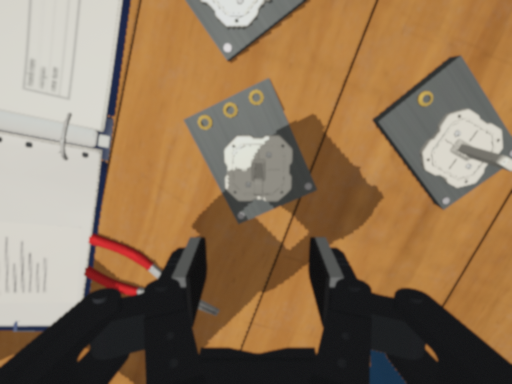

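All three caps sit flat in their nests (flange about 24 mm, within a few mm of centre), and the gripper is clear.

```bash
python3 -c "
from rig import env
print(env.close_job())"
```

```text
the job is handed in; nothing more can be done
None
```

I placed one cap in each nest, in order one stud, two studs, three studs, and handed the job in after about 22 s of robot time; the cameras showed all three flat, released and within a few mm of centre, and the hand-in returned no verdict.

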